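# Load the bottle drier and start it

## Task

Hang every sample bottle by the eye of its tab on a rack peg of its own and take the splash cover off the control unit; when all bottles hang, press the keys blue, yellow, blue, green in that order, each fully down and released before the next, and never press the red stop key. Then seat the cover back flat on the unit with its holes over both pins, and leave the bottles hanging and the wash bottle, vial box and beaker undisturbed.

Things in the scene. Friction and masses are not known exactly. Their poses are not given: they have to be found in the camera images.
- rack: Fixed drying rack: grey drip tray 120 x 350 mm, 14 mm high, two steel posts, one cross bar along its y (45 mm from the origin on the +x side, 14 mm square, top 153 mm above the bench) and four black pegs pointing along the rack's -x, towards the robot. Nothing stands above the pegs. Origin: underside centre; yaw varies a little.
- peg1 (a point): Rack peg 1 (at the rack's +y end; pegs are 80 mm apart): level round bar 8 mm thick, 75 mm long. This point is on top of the peg (154 mm above the bench), 45 mm from the cross bar's centre and 30 mm from the peg's end; there the last 4 mm turns up, its top 6 mm higher than the peg's top. Axes are the rack's: the peg runs along x, its free end at -x.
- peg2 (a point): Rack peg 2 (second from the +y end; pegs are 80 mm apart): level round bar 8 mm thick, 75 mm long. This point is on top of the peg (154 mm above the bench), 45 mm from the cross bar's centre and 30 mm from the peg's end; there the last 4 mm turns up, its top 6 mm higher than the peg's top. Axes are the rack's: the peg runs along x, its free end at -x.
- peg3 (a point): Rack peg 3 (third from the +y end; pegs are 80 mm apart): level round bar 8 mm thick, 75 mm long. This point is on top of the peg (154 mm above the bench), 45 mm from the cross bar's centre and 30 mm from the peg's end; there the last 4 mm turns up, its top 6 mm higher than the peg's top. Axes are the rack's: the peg runs along x, its free end at -x.
- peg4 (a point): Rack peg 4 (at the -y end; pegs are 80 mm apart): level round bar 8 mm thick, 75 mm long. This point is on top of the peg (154 mm above the bench), 45 mm from the cross bar's centre and 30 mm from the peg's end; there the last 4 mm turns up, its top 6 mm higher than the peg's top. Axes are the rack's: the peg runs along x, its free end at -x.
- bottle1_eye (a point): Loose white bottle, an orange band, 50 mm wide, black foot 60 mm wide, 0.13 kg, upright on the bench or absent (None). 82 mm high; above a blue tab 8 mm thick (x), 36 mm wide (y), top at 142 mm, with an eye 22 mm wide, 88 to 114 mm up, open along x; grip the solid 28 mm above it. This point: middle of the eye's upper edge, 114 mm above the base, on the peg when hung; z up. Yaw varies.
- bottle2_eye (a point): Loose white bottle, a green band, 50 mm wide, black foot 60 mm wide, 0.13 kg, upright on the bench or absent (None). 82 mm high; above a blue tab 8 mm thick (x), 36 mm wide (y), top at 142 mm, with an eye 22 mm wide, 88 to 114 mm up, open along x; grip the solid 28 mm above it. This point: middle of the eye's upper edge, 114 mm above the base, on the peg when hung; z up. Yaw varies.
- bottle3_eye (a point): Loose white bottle, a grey band, 50 mm wide, black foot 60 mm wide, 0.13 kg, upright on the bench or absent (None). 82 mm high; above a blue tab 8 mm thick (x), 36 mm wide (y), top at 142 mm, with an eye 22 mm wide, 88 to 114 mm up, open along x; grip the solid 28 mm above it. This point: middle of the eye's upper edge, 114 mm above the base, on the peg when hung; z up. Yaw varies.
- bottle4_eye (a point): Loose white bottle, a yellow band, 50 mm wide, black foot 60 mm wide, 0.13 kg, upright on the bench or absent (None). 82 mm high; above a blue tab 8 mm thick (x), 36 mm wide (y), top at 142 mm, with an eye 22 mm wide, 88 to 114 mm up, open along x; grip the solid 28 mm above it. This point: middle of the eye's upper edge, 114 mm above the base, on the peg when hung; z up. Yaw varies.
- unit: Fixed control unit: white box 120 (x) x 230 (y) x 50 mm high. At each y end a grey block 26 mm (y) x 100 mm (x), top 80 mm above the bench, has a steel pin 8 mm thick, 14 mm high, at x 0, y +-100 mm. Between the blocks four round keys in a row along y, 40 mm apart, in varying order. The bench on the robot side is clear. Origin: underside centre; yaw varies a little.
- seat (a point): Point on the unit midway between the two pins, level with the block tops (80 mm above the bench): where the cover's origin lies when it is seated. Axes are the unit's.
- cover: Loose grey splash cover plate, 112 mm (x) x 226 mm (y) x 6 mm, 0.25 kg, at the start on the unit's pins over the keys. Two 14 mm through holes at y +-100 mm. On top in the middle a black bar handle: 12 mm thick (x), 70 mm long (y), its bar from 28 to 40 mm above the plate's underside, on two posts. Origin: centre of the underside. It may be put back either way round.
- key_blue (a joint): Travel of the blue spring key, 0 up to 0.006 m fully down (about 4 N); springs back.
- key_yellow (a joint): Travel of the yellow spring key, 0 up to 0.006 m fully down (about 4 N); springs back.
- key_green (a joint): Travel of the green spring key, 0 up to 0.006 m fully down (about 4 N); springs back.
- key_red (a joint): Travel of the red spring key, 0 up to 0.006 m fully down (about 4 N); springs back. This is the stop key: leave it alone.
- key_blue_top (a point): Centre of the blue key's top face: cap 24 mm in diameter in a black collar of 40 mm, top 22 mm above the unit's box when up (72 mm above the bench, 8 mm below the seated cover), 16 mm when down, pressed straight down.
- key_yellow_top (a point): Centre of the yellow key's top face: cap 24 mm in diameter in a black collar of 40 mm, top 22 mm above the unit's box when up (72 mm above the bench, 8 mm below the seated cover), 16 mm when down, pressed straight down.
- key_green_top (a point): Centre of the green key's top face: cap 24 mm in diameter in a black collar of 40 mm, top 22 mm above the unit's box when up (72 mm above the bench, 8 mm below the seated cover), 16 mm when down, pressed straight down.
- key_red_top (a point): Centre of the red key's top face: cap 24 mm in diameter in a black collar of 40 mm, top 22 mm above the unit's box when up (72 mm above the bench, 8 mm below the seated cover), 16 mm when down, pressed straight down.
- wash_bottle: Bystander: white bottle with blue cap, 60 mm in diameter, 140 mm high. Origin: centre of the underside.
- vial_box: Bystander: open cardboard box 90 x 70 x 45 mm. Origin: centre of the underside.
- beaker: Bystander: clear beaker 64 mm in diameter, 80 mm high. Origin: centre of the underside.
Things that resemble listed ones, but are neither listed nor needed, are in the scene too. What is shaped like the part that bears bottle3_eye but purple is not meant.

How it is judged:
On the way, in this order (a step that is already met when the one before it is completed fails the run):
1. every bottle hangs on a peg of its own and the cover is off the unit (((x of bottle1_eye in the frame of peg1 between -0.032 and 0.036 m and y of bottle1_eye in the frame of peg1 between -0.011 and 0.011 m and z of bottle1_eye in the frame of peg1 between -0.006 and 0.009 m) or (x of bottle1_eye in the frame of peg2 between -0.032 and 0.036 m and y of bottle1_eye in the frame of peg2 between -0.011 and 0.011 m and z of bottle1_eye in the frame of peg2 between -0.006 and 0.009 m) or (x of bottle1_eye in the frame of peg3 between -0.032 and 0.036 m and y of bottle1_eye in the frame of peg3 between -0.011 and 0.011 m and z of bottle1_eye in the frame of peg3 between -0.006 and 0.009 m) or (x of bottle1_eye in the frame of peg4 between -0.032 and 0.036 m and y of bottle1_eye in the frame of peg4 between -0.011 and 0.011 m and z of bottle1_eye in the frame of peg4 between -0.006 and 0.009 m)) and angle between each of bottle1_eye, bottle2_eye, bottle3_eye, bottle4_eye's own z axis and vertical below 0.5 rad and ((x of bottle2_eye in the frame of peg1 between -0.032 and 0.036 m and y of bottle2_eye in the frame of peg1 between -0.011 and 0.011 m and z of bottle2_eye in the frame of peg1 between -0.006 and 0.009 m) or (x of bottle2_eye in the frame of peg2 between -0.032 and 0.036 m and y of bottle2_eye in the frame of peg2 between -0.011 and 0.011 m and z of bottle2_eye in the frame of peg2 between -0.006 and 0.009 m) or (x of bottle2_eye in the frame of peg3 between -0.032 and 0.036 m and y of bottle2_eye in the frame of peg3 between -0.011 and 0.011 m and z of bottle2_eye in the frame of peg3 between -0.006 and 0.009 m) or (x of bottle2_eye in the frame of peg4 between -0.032 and 0.036 m and y of bottle2_eye in the frame of peg4 between -0.011 and 0.011 m and z of bottle2_eye in the frame of peg4 between -0.006 and 0.009 m)) and ((x of bottle3_eye in the frame of peg1 between -0.032 and 0.036 m and y of bottle3_eye in the frame of peg1 between -0.011 and 0.011 m and z of bottle3_eye in the frame of peg1 between -0.006 and 0.009 m) or (x of bottle3_eye in the frame of peg2 between -0.032 and 0.036 m and y of bottle3_eye in the frame of peg2 between -0.011 and 0.011 m and z of bottle3_eye in the frame of peg2 between -0.006 and 0.009 m) or (x of bottle3_eye in the frame of peg3 between -0.032 and 0.036 m and y of bottle3_eye in the frame of peg3 between -0.011 and 0.011 m and z of bottle3_eye in the frame of peg3 between -0.006 and 0.009 m) or (x of bottle3_eye in the frame of peg4 between -0.032 and 0.036 m and y of bottle3_eye in the frame of peg4 between -0.011 and 0.011 m and z of bottle3_eye in the frame of peg4 between -0.006 and 0.009 m)) and ((x of bottle4_eye in the frame of peg1 between -0.032 and 0.036 m and y of bottle4_eye in the frame of peg1 between -0.011 and 0.011 m and z of bottle4_eye in the frame of peg1 between -0.006 and 0.009 m) or (x of bottle4_eye in the frame of peg2 between -0.032 and 0.036 m and y of bottle4_eye in the frame of peg2 between -0.011 and 0.011 m and z of bottle4_eye in the frame of peg2 between -0.006 and 0.009 m) or (x of bottle4_eye in the frame of peg3 between -0.032 and 0.036 m and y of bottle4_eye in the frame of peg3 between -0.011 and 0.011 m and z of bottle4_eye in the frame of peg3 between -0.006 and 0.009 m) or (x of bottle4_eye in the frame of peg4 between -0.032 and 0.036 m and y of bottle4_eye in the frame of peg4 between -0.011 and 0.011 m and z of bottle4_eye in the frame of peg4 between -0.006 and 0.009 m)) and horizontal distance between each of bottle2_eye, bottle3_eye, bottle4_eye and bottle1_eye above 0.06 m and horizontal distance between each of bottle3_eye, bottle4_eye and bottle2_eye above 0.06 m and horizontal distance between bottle4_eye and bottle3_eye above 0.06 m and (horizontal distance between cover and seat above 0.07 m or z of cover in the frame of seat above 0.1 m)), for 0.2 s.
2. the blue key is fully down, the others up (value of joint key_blue above 0.0042 m and value of joint each of key_yellow, key_green, key_red below 0.002 m), for 0.05 s.
3. the yellow key is fully down, the others up (value of joint key_yellow above 0.0042 m and value of joint each of key_blue, key_green, key_red below 0.002 m), for 0.05 s.
4. the blue key is fully down, the others up (all of step 2), for 0.05 s.
5. the green key is fully down, the others up (value of joint key_green above 0.0042 m and value of joint each of key_blue, key_yellow, key_red below 0.002 m), for 0.05 s.
At the end, for the whole second after the job is handed in: Each bottle hangs by its eye on its own peg (eye edge within 11 mm sideways, 32 mm along, 6 mm in height of the peg point, tilt under 0.5 rad, bottles 60 mm apart); cover on both pins (7 mm, height 3 mm, 0.08 rad), at rest; keys up (((x of bottle1_eye in the frame of peg1 between -0.032 and 0.036 m and y of bottle1_eye in the frame of peg1 between -0.011 and 0.011 m and z of bottle1_eye in the frame of peg1 between -0.006 and 0.009 m) or (x of bottle1_eye in the frame of peg2 between -0.032 and 0.036 m and y of bottle1_eye in the frame of peg2 between -0.011 and 0.011 m and z of bottle1_eye in the frame of peg2 between -0.006 and 0.009 m) or (x of bottle1_eye in the frame of peg3 between -0.032 and 0.036 m and y of bottle1_eye in the frame of peg3 between -0.011 and 0.011 m and z of bottle1_eye in the frame of peg3 between -0.006 and 0.009 m) or (x of bottle1_eye in the frame of peg4 between -0.032 and 0.036 m and y of bottle1_eye in the frame of peg4 between -0.011 and 0.011 m and z of bottle1_eye in the frame of peg4 between -0.006 and 0.009 m)) and angle between each of bottle1_eye, bottle2_eye, bottle3_eye, bottle4_eye's own z axis and vertical below 0.5 rad and ((x of bottle2_eye in the frame of peg1 between -0.032 and 0.036 m and y of bottle2_eye in the frame of peg1 between -0.011 and 0.011 m and z of bottle2_eye in the frame of peg1 between -0.006 and 0.009 m) or (x of bottle2_eye in the frame of peg2 between -0.032 and 0.036 m and y of bottle2_eye in the frame of peg2 between -0.011 and 0.011 m and z of bottle2_eye in the frame of peg2 between -0.006 and 0.009 m) or (x of bottle2_eye in the frame of peg3 between -0.032 and 0.036 m and y of bottle2_eye in the frame of peg3 between -0.011 and 0.011 m and z of bottle2_eye in the frame of peg3 between -0.006 and 0.009 m) or (x of bottle2_eye in the frame of peg4 between -0.032 and 0.036 m and y of bottle2_eye in the frame of peg4 between -0.011 and 0.011 m and z of bottle2_eye in the frame of peg4 between -0.006 and 0.009 m)) and ((x of bottle3_eye in the frame of peg1 between -0.032 and 0.036 m and y of bottle3_eye in the frame of peg1 between -0.011 and 0.011 m and z of bottle3_eye in the frame of peg1 between -0.006 and 0.009 m) or (x of bottle3_eye in the frame of peg2 between -0.032 and 0.036 m and y of bottle3_eye in the frame of peg2 between -0.011 and 0.011 m and z of bottle3_eye in the frame of peg2 between -0.006 and 0.009 m) or (x of bottle3_eye in the frame of peg3 between -0.032 and 0.036 m and y of bottle3_eye in the frame of peg3 between -0.011 and 0.011 m and z of bottle3_eye in the frame of peg3 between -0.006 and 0.009 m) or (x of bottle3_eye in the frame of peg4 between -0.032 and 0.036 m and y of bottle3_eye in the frame of peg4 between -0.011 and 0.011 m and z of bottle3_eye in the frame of peg4 between -0.006 and 0.009 m)) and ((x of bottle4_eye in the frame of peg1 between -0.032 and 0.036 m and y of bottle4_eye in the frame of peg1 between -0.011 and 0.011 m and z of bottle4_eye in the frame of peg1 between -0.006 and 0.009 m) or (x of bottle4_eye in the frame of peg2 between -0.032 and 0.036 m and y of bottle4_eye in the frame of peg2 between -0.011 and 0.011 m and z of bottle4_eye in the frame of peg2 between -0.006 and 0.009 m) or (x of bottle4_eye in the frame of peg3 between -0.032 and 0.036 m and y of bottle4_eye in the frame of peg3 between -0.011 and 0.011 m and z of bottle4_eye in the frame of peg3 between -0.006 and 0.009 m) or (x of bottle4_eye in the frame of peg4 between -0.032 and 0.036 m and y of bottle4_eye in the frame of peg4 between -0.011 and 0.011 m and z of bottle4_eye in the frame of peg4 between -0.006 and 0.009 m)) and horizontal distance between each of bottle2_eye, bottle3_eye, bottle4_eye and bottle1_eye above 0.06 m and horizontal distance between each of bottle3_eye, bottle4_eye and bottle2_eye above 0.06 m and horizontal distance between bottle4_eye and bottle3_eye above 0.06 m and horizontal distance between cover and seat below 0.007 m and z of cover in the frame of seat between -0.003 and 0.003 m and angle between the y axis of cover and the y axis of unit, either way round below 0.08 rad and angle between cover's own z axis and vertical below 0.04 rad and linear speed of cover below 0.02 m/s and value of joint each of key_blue, key_yellow, key_green, key_red below 0.002 m); the robot touches nothing.
It fails at once if the red stop key is pressed (value of joint key_red above 0.003 m).
It fails at once if the wash bottle is disturbed (distance of wash_bottle from where it was at the start of the episode above 0.03 m or angle between wash_bottle's own z axis and vertical above 0.5 rad).
It fails at once if the vial box is disturbed (distance of vial_box from where it was at the start of the episode above 0.03 m or angle between vial_box's own z axis and vertical above 0.5 rad).
It fails at once if the beaker is disturbed (distance of beaker from where it was at the start of the episode above 0.03 m or angle between beaker's own z axis and vertical above 0.5 rad).
Of bottle1, bottle2, bottle3, bottle4 only 2 to 4 are there at a start; the rules pass over those that are not, and their reading is None.
At some moment in a run one of bottle1, bottle2, bottle3, bottle4, cover may be knocked a few centimetres aside while the robot is not near it.
It also fails if it takes over 210 s, if anything falls off the work surface, if the arm or the gripper's body presses on something with over 40 N, if the wrist force passes 120 N, or if a joint passes its speed limit or range.

## Robot

A 6-joint arm with a two-finger parallel gripper is mounted at the origin on the work surface. World frame = base frame: x ahead of the robot, y to its left, z up, the work surface at z = 0. Lengths are in m, angles in rad, forces in N, time in s.
With the tool pointing down it reaches from about 0.3 to 1 m from the base axis. Payload 5.1 kg.
Tool frame: the origin (TCP) lies between the finger pads; the fingertips stand 17 mm ahead of it and the grasp point (between the pads) lies 2 mm behind it (r.nose_length is the z of the fingertips in the tool frame, in m); z points along the fingers, y is the line along which they close (so a half turn about z gives the same grasp; the last joint's range is limited). The gripper opens to 95 mm and grips with 3 to 60 N. Pads are 20 mm wide; open, the fingers measure 119 mm over their backs; the gripper's body (75 mm by 180 mm) begins 59 mm behind the grasp point.
Start: joints at [-1.32, 0.124, 1.65, -0, 1.367, -0.083], TCP at [0.213, -0.614, 0.232] pointing down, gripper open.
Joint ranges: [-2.61, 2.61], [-1.02, 2.33], [0.03, 2.71], [-1.35, 4.49], [0.32, 2.68], [-2.91, 2.91]. Speed limits (rad/s): [2.57, 2.57, 3.14, 3.14, 3.14, 3.14].

## Interface

Orientations are given as a rotation vector (axis times angle).
In Python, from bench import r gives the robot as it stands.
- The arm moves only by the tool step_arm, never from a script. Its argument "moves" is one flat list of numbers, 5 for each row, row after row: the shift along the world's x, y, z each as a share of 20 mm, from -1 to 1, then the turn about the world's z as a share of 0.08 rad, from -1 to 1, then the opening, from 0 (shut) to 1 (fully open). In form: [x, y, z, spin, grip, x, y, z, spin, grip, ...]. A call has 1 to 20 rows; each row shifts and turns the commanded pose from where the row before left it; what a row does not reach is not made up. A row lasts 1/8 s, in which the tool goes at most 62.5 mm and 10.7 degrees, less where a joint would pass 70% of its speed; a pose out of reach is approached as far as the arm can. A call with a number of a shift or a turn outside -1 to 1 is refused whole. A call with a gripper value outside its range is refused whole. The fingers move at their own pace and stop on an object; the grip force is fixed at half the most. Time passes only in rows, so rows that do not move let the fingers close. It gives the time, the measured TCP pose, the force, the opening and the grip force at its end, in the units of the state.
- r.get_state(): the state, without advancing time (a new reading comes with each control period).
- r.grab_frame(name): name is "scene" or "top" or "wrist"; returns (picture, depth): 480x640x3 uint8, red, green, blue; 480x640 float32, m along the optical axis (not along the pixel's ray), 0 where there is no reading.
- r.get_calibration(name): a dict with "vfov" (degrees; the focal length in pixels is half the picture's height over the tangent of half this angle, whatever the lens; pixels are square), "cx", "cy" (the principal point, pixels), "distortion" ([k1, k2, p1, p2, k3] as OpenCV has them; the pictures are not rectified), "T" (4x4, takes a point from camera to world coordinates). Camera axes: x right, y down, z forward; pixel columns grow to the right and rows downward; lengths in m; the calibration is good to about 2 mm. A picture is of the moment at which its call begins: read the wrist's pose just before it. get_calibration takes no time and is no camera call; for the wrist camera it gives the pose at the moment of the call.
- r.finish_job(): hands the job in; it is judged then, once.
The state is a dict: "time": time; "joint_positions": joint angles; "dq": joint speeds; "joint_torque": joint torques, N m; "ee_pos": TCP position; "tool_rot": TCP orientation; "force": force on the tool from outside, world axes, zero at the start; "torque": the same for the moment, N m; "opening": finger opening in m; "finger_force": force on a finger pad.
Only numpy, scipy, OpenCV 4.12 (cv2) and the standard library are available. Lean on these libraries where they do the work, as an engineer would, in place of code of your own. Each camera call takes 0.05 s, during which the arm holds its last target. There are 200 camera calls.

## Working session

There is one attempt and no reset: what is moved stays moved. The work goes in short steps, Python scripts to look and compute and a tool call to move; the robot and the scene stay as the last step left them, time stands still between calls to the robot, and variables do not carry over. Pictures are saved under pics/ and viewed, at most 14 in all, crops included, and the job is handed in when it is done.

Besides the shell and the picture viewer there is one more tool, called after "Request:" by a JSON object that holds its "name" and its "arguments", one argument or row to a line. step_arm: Moves the arm, as the interface text tells. Shift numbers are shares of 20 mm and turn numbers shares of 0.08 rad, none past 1 either way. Its arguments: {"type":"object","properties":{"moves":{"type":"array"}},"required":["moves"]}

```bash
mkdir -p pics; ls; cat > h.py <<'E'
import numpy as np, cv2
from bench import r
def grab(n):
    c=r.get_calibration(n); p,d=r.grab_frame(n); return p,d,c
def K(c):
    f=240/np.tan(np.radians(c["vfov"])/2); return np.array([[f,0,c["cx"]],[0,f,c["cy"]],[0,0,1.]])
def cloud(d,c):
    h,w=d.shape; uv=np.stack(np.meshgrid(np.arange(w),np.arange(h)),-1).reshape(-1,1,2).astype(np.float64)
    n=cv2.undistortPoints(uv,K(c),np.array(c["distortion"],float)).reshape(h,w,2)
    P=np.dstack([n[...,0]*d,n[...,1]*d,d]); T=np.array(c["T"]); W=P@T[:3,:3].T+T[:3,3]
    W[d==0]=np.nan; return W
def save(n,p): cv2.imwrite("pics/"+n+".png",p[...,::-1])
def proj(X,c):
    T=np.linalg.inv(np.array(c["T"])); P=np.atleast_2d(X)@T[:3,:3].T+T[:3,3]
    return cv2.projectPoints(P,np.zeros(3),np.zeros(3),K(c),np.array(c["distortion"],float))[0].reshape(-1,2)
E
python3 - <<'E'
from h import *
for n in("scene","top"):
    p,d,c=grab(n); save(n+"0",p); np.savez(n+"0.npz",p=p,d=d,W=cloud(d,c)); print(n,c["vfov"],np.round(c["T"],3).tolist())
print(r.get_state())
E
```

```text
pics
scene 50.18600975434923 [[-0.323, 0.675, -0.663, 1.404], [0.946, 0.217, -0.24, 0.283], [-0.018, -0.705, -0.709, 0.991], [0.0, 0.0, 0.0, 1.0]]
top 54.07254424858098 [[-0.018, -0.984, 0.179, 0.353], [-1.0, 0.016, -0.017, -0.015], [0.014, -0.18, -0.984, 1.512], [0.0, 0.0, 0.0, 1.0]]
{'time': 0.1, 'joint_positions': array([-1.31957777e+00,  1.24465811e-01,  1.65156219e+00, -7.31297586e-06,
        1.36751009e+00, -8.25618342e-02]), 'dq': array([ 0.00051922,  0.00038998, -0.0026461 ,  0.00061997, -0.00087445,
       -0.00074   ]), 'joint_torque': array([ 2.24703476e-04, -4.18881369e+01, -3.61096251e+01,  7.77118793e-02,
        4.61979141e-02, -6.68296411e-05]), 'ee_pos': array([ 0.21280448, -0.6135805 ,  0.23047854]), 'tool_rot': array([-3.09603236e+00, -5.21550935e-01,  2.68435113e-04]), 'force': array([ 0.38932486,  0.65832277, -0.81280917]), 'torque': array([-0.05757154,  0.00624386,  0.0008144 ]), 'finger_force': 0.0, 'opening': 0.09549307938870065}
```

View pics/scene0.png

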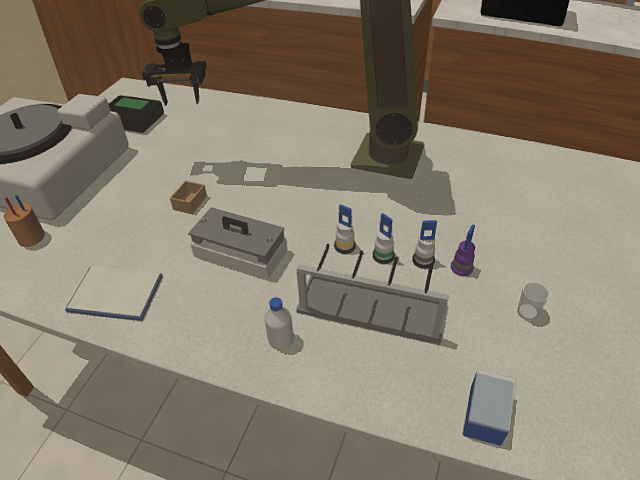

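View pics/top0.png

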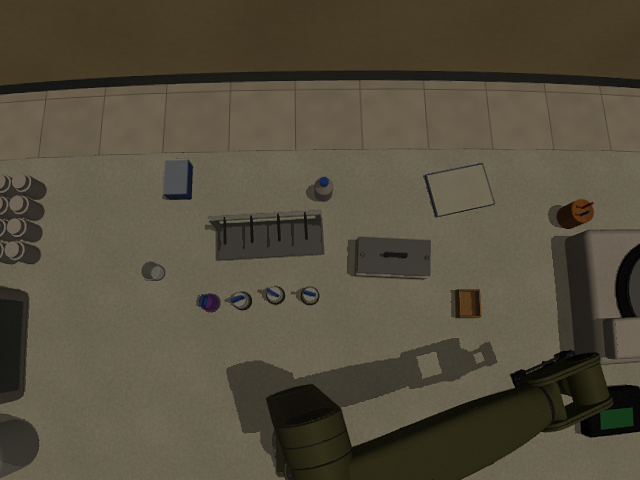

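The scene holds three bottles: yellow (345,230), green (385,238) and grey (427,245), with a purple decoy at (464,255). The rack is in front of them and the covered unit is at (240,240). I'll measure them roughly from the clouds.

```bash
python3 - <<'E'
from h import *
for n in("scene","top"):
    z=np.load(n+"0.npz"); p=z["p"].astype(int); W=z["W"]; R,G,B=p[...,0],p[...,1],p[...,2]
    print(n)
    m=((B-R>50)&(W[...,2]>0.08)&(W[...,2]<0.16)&(W[...,0]<0.6)).astype(np.uint8)
    k,l,s,ce=cv2.connectedComponentsWithStats(m)
    for i in range(1,k):
        if s[i,4]<8: continue
        q=W[l==i]; w,v=np.linalg.eigh(np.cov(q[:,:2].T)); a=np.arctan2(v[1,1],v[0,1])
        print("tab",np.round(ce[i]),s[i,4],np.round(q.mean(0),3),"max",np.round(q.max(0),3),"min",np.round(q.min(0),3),"wide dir",round(a,2))
    # rack bar
    def rect(name,m):
        q=W[m]; 
        (c,s,a)=cv2.minAreaRect(q[:,:2].astype(np.float32)); print(name,len(q),np.round(c,4),np.round(s,3),round(a,1),np.round(np.median(q[:,2]),4))
    X,Y,Z=W[...,0],W[...,1],W[...,2]
    gx=(X>0.45)&(X<0.8)&(Y>-0.1)&(Y<0.4)
    rect("bar/pegs",gx&(Z>0.143)&(Z<0.165)&(Y>-0.03)&(B-R<40))
    rect("pegs only",gx&(Z>0.143)&(Z<0.165)&(Y>-0.03)&(R<50))
    cx=(X>0.35)&(X<0.8)&(Y<-0.05)&(Y>-0.4)
    rect("cover",cx&(Z>0.078)&(Z<0.095))
    rect("handle",cx&(Z>0.11)&(Z<0.13)&(R<60))
    m=gx&(Z>0.143)&(Z<0.165)&(R<50)&(Y>-.03)
    k,l,s,ce=cv2.connectedComponentsWithStats(m.astype(np.uint8))
    for i in range(1,k):
        if s[i,4]>5: q=W[l==i]; print("peg",np.round(q.mean(0),3),np.round(q.min(0),3),np.round(q.max(0),3))
c=r.get_calibration("wrist"); print(c["vfov"],np.round(c["T"],3).tolist())
E
```

```text
scene
tab [345. 207.] 25 [ 0.456 -0.008  0.141] max [0.462 0.006 0.145] min [ 0.448 -0.024  0.136] wide dir 1.26
tab [386. 217.] 27 [0.46  0.101 0.142] max [0.471 0.115 0.145] min [0.451 0.087 0.139] wide dir 0.99
tab [430. 222.] 27 [0.443 0.207 0.141] max [0.449 0.222 0.146] min [0.437 0.191 0.137] wide dir 1.9
tab [345. 223.] 9 [ 0.457 -0.009  0.088] max [ 0.462 -0.003  0.091] min [ 0.452 -0.02   0.084] wide dir 1.35
tab [471. 229.] 29 [0.44  0.308 0.142] max [0.454 0.313 0.145] min [0.423 0.302 0.138] wide dir 2.92
tab [384. 232.] 13 [0.46  0.099 0.088] max [0.469 0.108 0.093] min [0.452 0.089 0.085] wide dir 0.89
tab [427. 236.] 9 [0.44  0.206 0.088] max [0.443 0.216 0.091] min [0.435 0.198 0.086] wide dir 1.85
bar/pegs 1490 [0.5847 0.1351] [0.319 0.251] 87.1 0.1523
pegs only 277 [0.5671 0.1122] [0.236 0.255] 2.1 0.1537
cover 2493 [ 0.6081 -0.2036] [0.406 0.201] 58.8 0.0862
handle 143 [ 0.5687 -0.2698] [0.071 0.015] 88.5 0.1188
peg [0.649 0.    0.154] [ 0.613 -0.004  0.15 ] [0.688 0.004 0.161]
peg [0.645 0.08  0.154] [0.608 0.075 0.151] [0.686 0.083 0.163]
peg [0.64  0.16  0.154]
[... 738 characters left out ...]
96 [ 0.6087 -0.1994] [0.418 0.199] 59.4 0.0877
handle 97 [ 0.6616 -0.1692] [0.335 0.049] 46.2 0.1205
peg [ 0.65  -0.     0.155] [ 0.609 -0.005  0.147] [0.693 0.004 0.164]
peg [0.647 0.08  0.156] [0.605 0.075 0.148] [0.688 0.084 0.163]
peg [0.637 0.24  0.155] [0.599 0.235 0.149] [0.683 0.245 0.163]
peg [0.644 0.16  0.155] [0.6   0.154 0.144] [0.683 0.164 0.163]
peg [0.463 0.107 0.146] [0.455 0.099 0.143] [0.469 0.114 0.148]
peg [0.454 0.092 0.146] [0.451 0.088 0.144] [0.458 0.094 0.149]
peg [ 0.453 -0.013  0.145] [ 0.45  -0.02   0.143] [ 0.456 -0.008  0.148]
64.51448089636473 [[0.328, -0.907, -0.263, 0.287], [-0.945, -0.315, -0.09, -0.587], [-0.001, 0.278, -0.96, 0.383], [0.0, 0.0, 0.0, 1.0]]
```

Request:
{"name": "step_arm", "arguments": {
  "moves": [0.4,1,0,0.5,0.5,0.4,1,0,0.5,0.5,0.4,1,0,0.5,0.5,0.4,1,0,0.5,0.5,0.4,1,0,0.5,0.5,0.4,1,0,0.5,0.5,0.4,1,0,0.5,0.5,0.4,1,0,0.5,0.5,0.4,1,0,0.5,0.5,0.4,1,0,0.5,0.5,0.4,1,0,0.5,0.5,0.4,1,0,0.5,0.5,0.4,1,0,0.5,0.5,0.4,1,0,0.5,0.5,0.4,1,0,0.5,0.5,0.4,1,0,0.5,0.5,0.4,1,0,0.5,0.5,0.4,1,0,0.5,0.5,0.4,1,0,0.5,0.5,0.4,1,0,0.5,0.5]
}}

```text
time: 2.6
ee_pos: [0.3732, -0.2128, 0.2317]
tool_rot: [2.648, 1.691, 0.0]
force: [-0.4, -0.3, -0.3]
opening: 0.0474
finger_force: 0.0
```

Request:
{"name": "step_arm", "arguments": {
  "moves": [0.4,1,0,0.2,0.5,0.4,1,0,0.2,0.5,0.4,1,0,0.2,0.5,0.4,1,0,0.2,0.5,0.4,1,0,0.2,0.5,0.4,1,0,0.2,0.5,0.4,1,0,0.2,0.5,0.4,1,0,0.2,0.5,0.4,1,0,0.1,0.5,0.4,1,0,0,0.5,0,0,0,0,0.5,0,0,0,0,0.5]
}}

```text
time: 4.1
ee_pos: [0.4526, -0.0141, 0.2316]
tool_rot: [2.528, 1.864, -0.001]
force: [0.1, -0.1, -0.5]
opening: 0.0474
finger_force: 0.0
```

```bash
cat >> h.py <<'E'
def tabs(n,tag=None):
    p,d,c=grab(n); W=cloud(d,c)
    if tag: save(tag,p)
    P=p.astype(int); R,G,B=P[...,0],P[...,1],P[...,2]
    m=((B-R>40)&(W[...,2]>0.118)&(W[...,2]<0.2)&(W[...,0]<0.75)).astype(np.uint8)
    k,l,s,ce=cv2.connectedComponentsWithStats(m)
    for i in range(1,k):
        if s[i,4]<8: continue
        q=W[l==i]; w,v=np.linalg.eigh(np.cov(q[:,:2].T)); a=np.arctan2(v[1,1],v[0,1])
        print(n,"tab",np.round(ce[i]),s[i,4],"mean",np.round(q.mean(0),3),"mid",np.round((q.max(0)+q.min(0))/2,3),"zmax",round(q[:,2].max(),3),"normal yaw",round((a%np.pi)-np.pi/2,3))
    return p,d,c,W
def st():
    s=r.get_state(); R=cv2.Rodrigues(s["tool_rot"])[0]
    print("t",round(s["time"],2),"tcp",np.round(s["ee_pos"],4),"th",round(np.arctan2(R[1,1],R[0,1]),3),"F",np.round(s["force"],1),"open",round(s["opening"],4),"ff",round(s["finger_force"],1))
E
python3 - <<'E'
from h import *
st(); tabs("wrist","w1"); tabs("scene"); 
E
```

```text
t 4.1 tcp [ 0.4526 -0.0141  0.2316] th -0.3 F [ 0.1 -0.1 -0.5] open 0.0474 ff 0.0
wrist tab [275.  77.] 969 mean [0.458 0.1   0.139] mid [0.457 0.1   0.131] zmax 0.143 normal yaw -0.526
wrist tab [323. 244.] 605 mean [ 0.454 -0.006  0.14 ] mid [ 0.454 -0.008  0.131] zmax 0.143 normal yaw -0.268
scene tab [ 18. 199.] 20 mean [ 0.688 -0.887  0.139] mid [ 0.688 -0.886  0.136] zmax 0.154 normal yaw -0.45
scene tab [345. 207.] 27 mean [ 0.456 -0.008  0.141] mid [ 0.458 -0.007  0.142] zmax 0.145 normal yaw -0.305
scene tab [388. 219.] 33 mean [0.463 0.105 0.139] mid [0.46  0.102 0.134] zmax 0.145 normal yaw -0.561
scene tab [429. 225.] 113 mean [0.445 0.207 0.132] mid [0.443 0.206 0.132] zmax 0.146 normal yaw 0.364
scene tab [470. 232.] 49 mean [0.444 0.307 0.137] mid [0.44  0.308 0.132] zmax 0.145 normal yaw 1.359
```

View pics/w1.png

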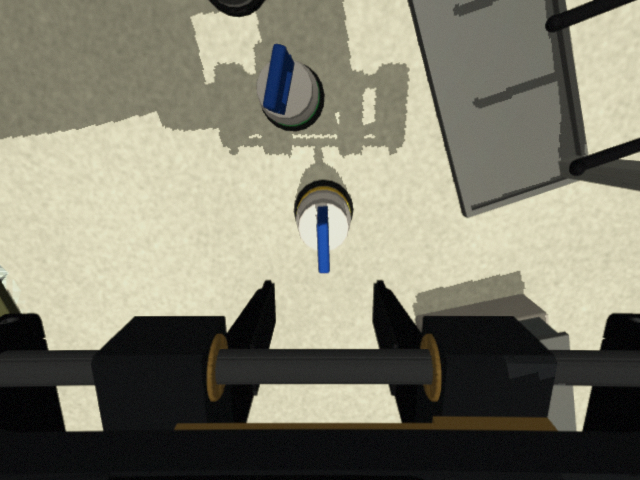

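The wrist view shows the yellow bottle's tab at (323,240), centred between the fingers. I'll go down, grip and lift.

Request:
{"name": "step_arm", "arguments": {
  "moves": [0.15,0.3,-1,0.1,0.5,0,0,-1,0.1,0.5,0,0,-1,0,0.5,0,0,-1,0,0.5,0,0,-0.75,0,0.5,0,0,0,0,0,0,0,0,0,0,0,0,0,0,0,0,0,0,0,0,0,0,0,0,0,0,0,0.7,0,0,0,0,1,0.8,0,0,0,1,0.8,0,0,0,0,0.8,0,0,0,0,0.8,0,0,0,0,0.8,0,0,0,0,0,0]
}}

```text
time: 6.32
ee_pos: [0.456, -0.0081, 0.1913]
tool_rot: [2.183, 2.259, 0.001]
force: [-0.5, -0.1, -1.5]
opening: 0.0077
finger_force: 30.0
```

```bash
python3 - <<'E'
from h import *
st(); p,d,c,W=tabs("wrist","w2"); p,d,c,W=tabs("scene","s2")
P=p.astype(int); X,Y,Z=W[...,0],W[...,1],W[...,2]
m=(X>.57)&(X<.8)&(Y>-.03)&(Y<.3)&(Z>.143)&(Z<.165)&(P[...,0]<50)
k,l,s,ce=cv2.connectedComponentsWithStats(m.astype(np.uint8))
for i in range(1,k):
    if s[i,4]>5: q=W[l==i]; a=np.polyfit(q[:,0],q[:,1],1); print("peg",np.round(ce[i]),np.round(q.mean(0),4),np.round(q.min(0),3),np.round(q.max(0),3),"slope",a[0].round(3))
E
```

```text
t 6.33 tcp [ 0.456  -0.0081  0.1913] th 0.034 F [-0.5 -0.1 -1.5] open 0.0077 ff 30.0
wrist tab [334.  71.] 1292 mean [0.457 0.1   0.14 ] mid [0.457 0.101 0.131] zmax 0.143 normal yaw -0.523
wrist tab [324. 301.] 1625 mean [ 0.455 -0.     0.187] mid [ 0.456 -0.005  0.167] zmax 0.197 normal yaw 0.034
scene tab [ 18. 199.] 19 mean [ 0.688 -0.888  0.139] mid [ 0.687 -0.888  0.137] zmax 0.155 normal yaw -0.93
scene tab [344. 204.] 70 mean [ 0.46  -0.01   0.154] mid [ 0.46  -0.01   0.162] zmax 0.186 normal yaw -0.004
scene tab [388. 219.] 36 mean [0.464 0.106 0.138] mid [0.462 0.102 0.131] zmax 0.144 normal yaw -0.552
scene tab [429. 225.] 112 mean [0.445 0.207 0.132] mid [0.443 0.207 0.132] zmax 0.146 normal yaw 0.409
scene tab [470. 231.] 46 mean [0.443 0.307 0.138] mid [0.441 0.308 0.133] zmax 0.144 normal yaw 1.355
peg [323. 256.] [6.485e-01 4.000e-04 1.544e-01] [ 0.612 -0.003  0.149] [0.69  0.004 0.16 ] slope 0.035
peg [357. 263.] [0.645  0.0799 0.1539] [0.609 0.075 0.149] [0.687 0.084 0.161] slope 0.042
peg [393. 270.] [0.6394 0.1596 0.154 ] [0.605 0.154 0.15 ] [0.682 0.163 0.161] slope 0.049
peg [428. 277.] [0.6376 0.2394 0.1542] [0.601 0.234 0.15 ] [0.684 0.243 0.162] slope 0.043
```

View pics/w2.png

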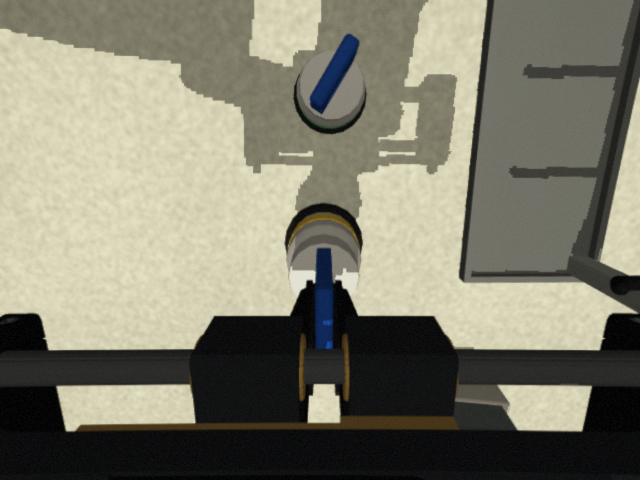

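The yellow bottle is held squarely, with its tab at (324,300). Next I'll insert it on peg 4.

Request:
{"name": "step_arm", "arguments": {
  "moves": [0.6,0.4,-0.15,0,0,0.9,0,0,0,0,0.9,0,0,0,0,0.9,0,0,0,0,0.9,0,0,0,0,0.9,0,0,0,0,0.9,0,0,0,0,0.6,0,0,0,0,0.5,0,0,0,0,0.5,0,0,0,0,0.5,0,0,0,0,0.5,0,0,0,0,0.6,0,0,0,0,0,0,0,0,0]
}}

```text
time: 8.18
ee_pos: [0.6407, -0.0002, 0.1877]
tool_rot: [2.182, 2.26, 0.0]
force: [0.2, -0.4, -2.0]
opening: 0.0079
finger_force: 30.0
```

```bash
python3 - <<'E'
from h import *
st(); p,d,c,W=tabs("wrist"); p2,*_=tabs("scene")
a=cv2.resize(p2[180:330,270:470],(800,600),interpolation=cv2.INTER_CUBIC); save("s3",a)
E
```

```text
t 8.18 tcp [ 6.407e-01 -2.000e-04  1.877e-01] th 0.035 F [ 0.2 -0.4 -2. ] open 0.0079 ff 30.0
wrist tab [324. 301.] 1668 mean [0.64  0.008 0.183] mid [0.64  0.003 0.163] zmax 0.194 normal yaw 0.034
scene tab [ 18. 199.] 20 mean [ 0.688 -0.888  0.138] mid [ 0.688 -0.889  0.137] zmax 0.152 normal yaw -0.561
scene tab [388. 220.] 36 mean [0.464 0.106 0.138] mid [0.463 0.102 0.132] zmax 0.145 normal yaw -0.585
scene tab [429. 225.] 120 mean [0.445 0.206 0.132] mid [0.443 0.207 0.131] zmax 0.145 normal yaw 0.406
scene tab [470. 232.] 50 mean [0.444 0.307 0.137] mid [0.443 0.308 0.131] zmax 0.144 normal yaw 1.35
scene tab [329. 255.] 47 mean [0.643 0.012 0.159] mid [0.639 0.009 0.163] zmax 0.194 normal yaw -0.432
scene tab [318. 256.] 24 mean [ 0.645 -0.014  0.148] mid [ 0.643 -0.014  0.148] zmax 0.161 normal yaw 0.728
```

View pics/s3.png

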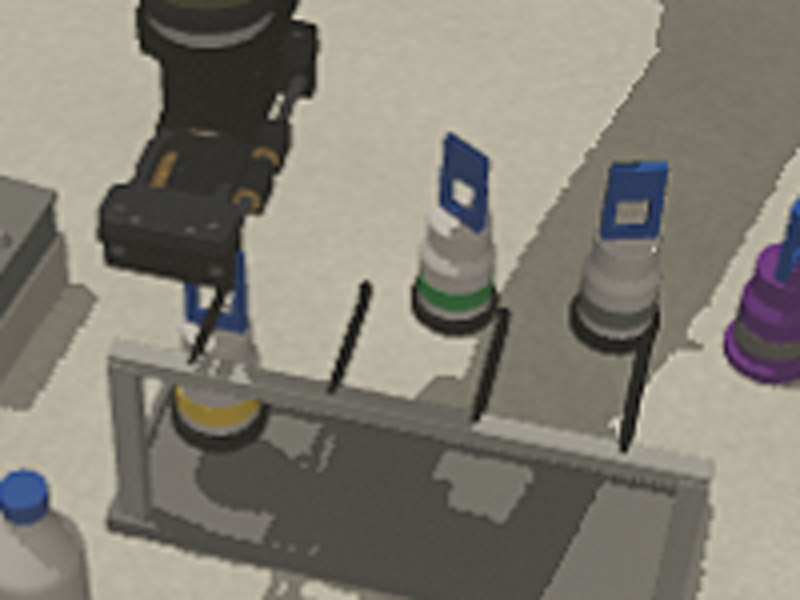

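The peg goes through the eye. I'll lower the bottle, release it, and move to the green one.

Request:
{"name": "step_arm", "arguments": {
  "moves": [0,0,-0.3,0,0,0,0,-0.3,0,0,0,0,0,0,0,0,0,0,0,0.3,0,0,0,0,0.3,0,0,0,0,0.3,0,0,0,0,0.3,0,0,0.3,0,0.3,0,0,1,0,0.3,0,0,1,0,0.5,0,0,0.7,0,0.5,-1,0.5,0,-0.8,0.5,-1,0.5,0,-0.8,0.5,-1,0.5,0,-0.8,0.5,-1,0.5,0,-0.8,0.5,-1,0.5,0,-0.8,0.5,-1,0.5,0,-0.8,0.5,-1,0.5,0,-0.8,0.5,-1,0.5,0,-0.8,0.5,-1,1,0,-0.8,0.5]
}}

```text
time: 10.78
ee_pos: [0.4595, 0.1, 0.2367]
tool_rot: [2.736, 1.542, 0.002]
force: [0.1, 0.7, 0.9]
opening: 0.0476
finger_force: 0.0
```

Request:
{"name": "step_arm", "arguments": {
  "moves": [0,0,0,0,0.5]
}}

```text
time: 10.9
ee_pos: [0.4594, 0.1006, 0.2367]
tool_rot: [2.732, 1.55, 0.003]
force: [0.8, -0.3, 0.8]
opening: 0.0478
finger_force: 0.0
```

```bash
python3 - <<'E'
from h import *
st(); p,d,c,W=tabs("wrist"); p2,*_=tabs("scene"); 
E
```

```text
t 10.9 tcp [0.4594 0.1006 0.2367] th -0.539 F [ 0.8 -0.3  0.8] open 0.0478 ff 0.0
wrist tab [215. 129.] 1000 mean [0.443 0.206 0.137] mid [0.441 0.206 0.131] zmax 0.143 normal yaw 0.378
wrist tab [618. 234.] 900 mean [0.637 0.009 0.136] mid [0.635 0.003 0.141] zmax 0.159 normal yaw 0.077
wrist tab [321. 251.] 567 mean [0.459 0.103 0.14 ] mid [0.457 0.101 0.131] zmax 0.143 normal yaw -0.523
wrist tab [636. 265.] 67 mean [ 0.636 -0.014  0.142] mid [ 0.637 -0.014  0.141] zmax 0.146 normal yaw -0.285
scene tab [ 18. 199.] 20 mean [ 0.688 -0.888  0.138] mid [ 0.688 -0.889  0.136] zmax 0.154 normal yaw -0.441
scene tab [387. 220.] 44 mean [0.463 0.105 0.136] mid [0.46  0.101 0.131] zmax 0.144 normal yaw -0.583
scene tab [429. 225.] 114 mean [0.445 0.207 0.132] mid [0.443 0.207 0.132] zmax 0.146 normal yaw 0.362
scene tab [470. 231.] 51 mean [0.443 0.307 0.137] mid [0.441 0.308 0.131] zmax 0.145 normal yaw 1.356
scene tab [324. 246.] 38 mean [ 0.642 -0.001  0.182] mid [ 0.642 -0.001  0.182] zmax 0.185 normal yaw 0.022
scene tab [317. 252.] 9 mean [ 0.643 -0.016  0.158] mid [ 0.643 -0.017  0.158] zmax 0.172 normal yaw -1.054
scene tab [328. 259.] 42 mean [0.643 0.01  0.144] mid [0.642 0.007 0.15 ] zmax 0.174 normal yaw -0.194
scene tab [318. 260.] 8 mean [ 0.645 -0.015  0.133] mid [ 0.645 -0.015  0.135] zmax 0.142 normal yaw 0.741
```

Request:
{"name": "step_arm", "arguments": {
  "moves": [-0.05,0,-1,0,0.5,0,0,-1,0,0.5,0,0,-1,0,0.5,0,0,-1,0,0.5,0,0,-1,0,0.5,0,0,0,0,0,0,0,0,0,0,0,0,0,0,0,0,0,0,0,0,0,0,0,0,0,0,0,0.6,0,0,0,-0.25,1,1,0,0,-0.3,1,1,0,0,-0.3,0,1,0,0,-0.2,0,1,0,0,0,0,1,0,0,0,0,1,0,0,0,0,1,0,0,0,0,0.2,0,0,0,0,0,0]
}}

```text
time: 13.5
ee_pos: [0.459, 0.0789, 0.1879]
tool_rot: [2.183, 2.259, 0.0]
force: [0.1, -0.2, -1.4]
opening: 0.0077
finger_force: 30.0
```

```bash
python3 - <<'E'
from h import *
st(); p,d,c,W=tabs("wrist"); p2,*_=tabs("scene"); 
E
```

```text
t 13.5 tcp [0.459  0.0789 0.1879] th 0.034 F [ 0.1 -0.2 -1.4] open 0.0077 ff 30.0
wrist tab [298.  34.] 1123 mean [0.442 0.202 0.14 ] mid [0.442 0.202 0.131] zmax 0.143 normal yaw 0.375
wrist tab [324. 301.] 1671 mean [0.458 0.088 0.184] mid [0.459 0.082 0.164] zmax 0.195 normal yaw 0.032
wrist tab [588. 392.] 23 mean [ 0.635 -0.     0.124] mid [ 0.635 -0.     0.124] zmax 0.126 normal yaw 0.017
scene tab [ 18. 199.] 20 mean [ 0.688 -0.887  0.138] mid [ 0.688 -0.888  0.136] zmax 0.153 normal yaw -0.542
scene tab [378. 213.] 70 mean [0.463 0.079 0.151] mid [0.462 0.078 0.158] zmax 0.181 normal yaw 0.033
scene tab [429. 225.] 114 mean [0.446 0.207 0.132] mid [0.445 0.207 0.132] zmax 0.146 normal yaw 0.365
scene tab [470. 231.] 49 mean [0.443 0.307 0.137] mid [0.44  0.308 0.132] zmax 0.145 normal yaw 1.353
scene tab [322. 247.] 46 mean [ 0.642 -0.004  0.179] mid [ 0.642 -0.002  0.17 ] zmax 0.184 normal yaw 0.117
scene tab [328. 259.] 36 mean [0.643 0.01  0.142] mid [0.642 0.007 0.15 ] zmax 0.175 normal yaw -0.295
scene tab [318. 260.] 12 mean [ 0.645 -0.015  0.135] mid [ 0.644 -0.014  0.137] zmax 0.148 normal yaw -0.53
```

Request:
{"name": "step_arm", "arguments": {
  "moves": [0.9,0.05,0,0,0,0.9,0,0,0,0,0.9,0,0,0,0,0.9,0,0,0,0,0.9,0,0,0,0,0.9,0,0,0,0,0.9,0,0,0,0,0.5,0,0,0,0,0.5,0,0,0,0,0.5,0,0,0,0,0.5,0,0,0,0,0.6,0,0,0,0,0,0,0,0,0]
}}

```text
time: 15.22
ee_pos: [0.6377, 0.0798, 0.1877]
tool_rot: [2.182, 2.26, 0.0]
force: [-0.2, 0.7, -2.0]
opening: 0.0076
finger_force: 30.0
```

```bash
python3 - <<'E'
from h import *
st(); p2,*_=tabs("scene"); a=cv2.resize(p2[180:330,270:470],(800,600),interpolation=cv2.INTER_CUBIC); save("s4",a)
E
```

```text
t 15.22 tcp [0.6377 0.0798 0.1877] th 0.035 F [-0.2  0.7 -2. ] open 0.0076 ff 30.0
scene tab [ 18. 200.] 22 mean [ 0.688 -0.887  0.137] mid [ 0.687 -0.889  0.136] zmax 0.153 normal yaw -0.556
scene tab [429. 225.] 114 mean [0.445 0.207 0.132] mid [0.445 0.207 0.131] zmax 0.144 normal yaw 0.399
scene tab [470. 232.] 54 mean [0.443 0.308 0.136] mid [0.44  0.308 0.133] zmax 0.146 normal yaw 1.327
scene tab [324. 253.] 175 mean [ 0.643 -0.     0.161] mid [ 0.642 -0.001  0.155] zmax 0.185 normal yaw 0.033
scene tab [352. 263.] 24 mean [0.642 0.067 0.148] mid [0.64  0.068 0.151] zmax 0.164 normal yaw 0.801
scene tab [363. 265.] 34 mean [0.641 0.092 0.147] mid [0.641 0.09  0.15 ] zmax 0.163 normal yaw -0.156
```

View pics/s4.png

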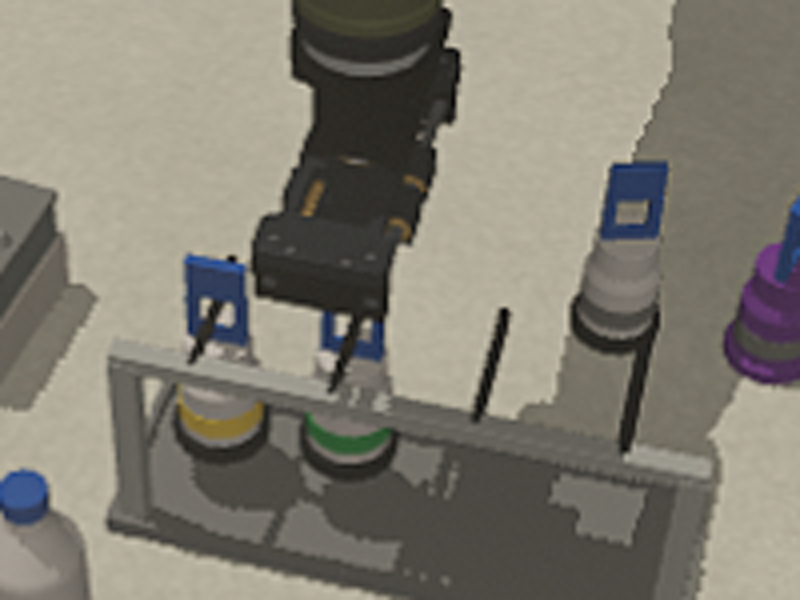

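The yellow bottle hangs on peg 4, and peg 3 passes through the green bottle's eye. I'll release it and go to the grey one.

Request:
{"name": "step_arm", "arguments": {
  "moves": [0,0,-0.3,0,0,0,0,-0.3,0,0,0,0,0,0,0.3,0,0,0,0,0.3,0,0,0,0,0.3,0,0,0,0,0.3,0,0,0.3,0,0.3,0,0,1,0,0.3,0,0,1,0,0.5,0,0,0.7,0,0.5,-0.98,0.63,0,0.42,0.5,-0.98,0.63,0,0.42,0.5,-0.98,0.63,0,0.42,0.5,-0.98,0.63,0,0.42,0.5,-0.98,0.63,0,0.42,0.5,-0.98,0.63,0,0.42,0.5,-0.98,0.63,0,0.42,0.5,-0.98,0.63,0,0.42,0.5,-0.98,0.63,0,0.42,0.5,-0.98,0.63,0,0.42,0.5]
}}

```text
time: 17.77
ee_pos: [0.4396, 0.2067, 0.2357]
tool_rot: [1.771, 2.595, 0.0]
force: [-0.6, -0.5, 0.2]
opening: 0.0479
finger_force: 0.0
```

Request:
{"name": "step_arm", "arguments": {
  "moves": [0,0,0,0,0.5]
}}

```text
time: 17.9
ee_pos: [0.4397, 0.2068, 0.2358]
tool_rot: [1.77, 2.595, 0.001]
force: [-0.4, 0.2, 0.1]
opening: 0.0476
finger_force: 0.0
```

```bash
python3 - <<'E'
from h import *
st(); p,d,c,W=tabs("wrist"); p2,*_=tabs("scene"); 
E
```

```text
t 17.9 tcp [0.4397 0.2068 0.2358] th 0.374 F [-0.4  0.2  0.1] open 0.0476 ff 0.0
wrist tab [377. 106.] 912 mean [0.435 0.308 0.139] mid [0.436 0.308 0.131] zmax 0.143 normal yaw 1.369
wrist tab [325. 252.] 584 mean [0.44  0.209 0.14 ] mid [0.441 0.207 0.131] zmax 0.143 normal yaw 0.364
scene tab [ 18. 200.] 21 mean [ 0.688 -0.887  0.138] mid [ 0.688 -0.888  0.138] zmax 0.155 normal yaw -0.442
scene tab [429. 225.] 97 mean [0.445 0.207 0.132] mid [0.445 0.207 0.132] zmax 0.145 normal yaw 0.36
scene tab [470. 232.] 48 mean [0.443 0.308 0.136] mid [0.441 0.308 0.132] zmax 0.145 normal yaw 1.335
scene tab [323. 246.] 38 mean [ 0.642 -0.001  0.182] mid [ 0.642 -0.001  0.182] zmax 0.186 normal yaw 0.064
scene tab [317. 256.] 19 mean [ 0.645 -0.015  0.147] mid [ 0.645 -0.014  0.152] zmax 0.176 normal yaw -0.585
scene tab [328. 259.] 40 mean [0.643 0.01  0.142] mid [0.642 0.007 0.15 ] zmax 0.175 normal yaw -0.287
scene tab [361. 260.] 85 mean [0.639 0.086 0.161] mid [0.645 0.08  0.155] zmax 0.185 normal yaw -0.049
scene tab [352. 263.] 24 mean [0.642 0.065 0.146] mid [0.64  0.067 0.147] zmax 0.171 normal yaw 0.663
```

Request:
{"name": "step_arm", "arguments": {
  "moves": [0,0,-1,0,0.5,0,0,-1,0,0.5,0,0,-1,0,0.5,0,0,-1,0,0.5,0,0,-1,0,0.5,0,0,0,0,0,0,0,0,0,0,0,0,0,0,0,0,0,0,0,0,0,0,0,0,0,0,0,0.6,0,0,0,0,1,-0.7,0,0,0,1,-0.7,0,0.8,0.3,0,-0.7,0,0.9,0.4,0,-0.7,0,0.9,0.4,0,-0.7,0,0.9,0.4,0,-0.7,0,0.9,0.1,0,0,0,0.9,0,0,0,0,0.9,0,0,0,0]
}}

```text
time: 20.5
ee_pos: [0.5657, 0.2378, 0.1879]
tool_rot: [2.182, 2.26, -0.0]
force: [-0.0, 0.2, -1.3]
opening: 0.0076
finger_force: 30.0
```

Request:
{"name": "step_arm", "arguments": {
  "moves": [0,0,0,0,0]
}}

```text
time: 20.62
ee_pos: [0.5658, 0.2376, 0.1878]
tool_rot: [-2.183, -2.259, 0.0]
force: [-0.3, 0.2, -1.3]
opening: 0.008
finger_force: 30.0
```

```bash
python3 - <<'E'
from h import *
st(); p,d,c,W=tabs("wrist"); 
E
```

```text
t 20.62 tcp [0.5658 0.2376 0.1878] th 0.034 F [-0.3  0.2 -1.3] open 0.008 ff 30.0
wrist tab [ 81. 140.] 1802 mean [0.44  0.309 0.136] mid [0.437 0.309 0.131] zmax 0.143 normal yaw 1.355
wrist tab [324. 300.] 1718 mean [0.565 0.247 0.184] mid [0.565 0.242 0.163] zmax 0.194 normal yaw 0.032
```

Request:
{"name": "step_arm", "arguments": {
  "moves": [0.5,0.07,0,0,0,0.5,0,0,0,0,0.5,0,0,0,0,0.5,0,0,0,0,0.6,0,0,0,0,0.6,0,0,0,0,0,0,0,0,0]
}}

```text
time: 21.55
ee_pos: [0.6298, 0.2391, 0.1875]
tool_rot: [-2.183, -2.259, 0.0]
force: [0.2, 0.1, -1.1]
opening: 0.0076
finger_force: 30.0
```

```bash
python3 - <<'E'
from h import *
st(); p2,*_=tabs("scene"); a=cv2.resize(p2[180:330,300:500],(800,600),interpolation=cv2.INTER_CUBIC); save("s5",a)
E
```

```text
t 21.55 tcp [0.6298 0.2391 0.1875] th 0.035 F [ 0.2  0.1 -1.1] open 0.0076 ff 30.0
scene tab [ 18. 199.] 19 mean [ 0.688 -0.888  0.139] mid [ 0.688 -0.888  0.137] zmax 0.154 normal yaw -0.174
scene tab [470. 232.] 56 mean [0.444 0.308 0.136] mid [0.44  0.308 0.132] zmax 0.146 normal yaw 1.345
scene tab [321. 250.] 61 mean [ 0.643 -0.007  0.169] mid [ 0.643 -0.001  0.155] zmax 0.185 normal yaw 0.108
scene tab [328. 259.] 51 mean [0.643 0.009 0.145] mid [0.642 0.005 0.15 ] zmax 0.175 normal yaw -0.113
scene tab [361. 260.] 106 mean [0.64  0.086 0.161] mid [0.644 0.08  0.154] zmax 0.185 normal yaw -0.026
scene tab [352. 263.] 32 mean [0.641 0.065 0.148] mid [0.638 0.066 0.15 ] zmax 0.176 normal yaw -1.456
scene tab [423. 277.] 31 mean [0.635 0.227 0.146] mid [0.632 0.229 0.15 ] zmax 0.164 normal yaw 0.662
scene tab [433. 280.] 32 mean [0.634 0.251 0.145] mid [0.632 0.249 0.149] zmax 0.163 normal yaw -0.485
```

View pics/s5.png

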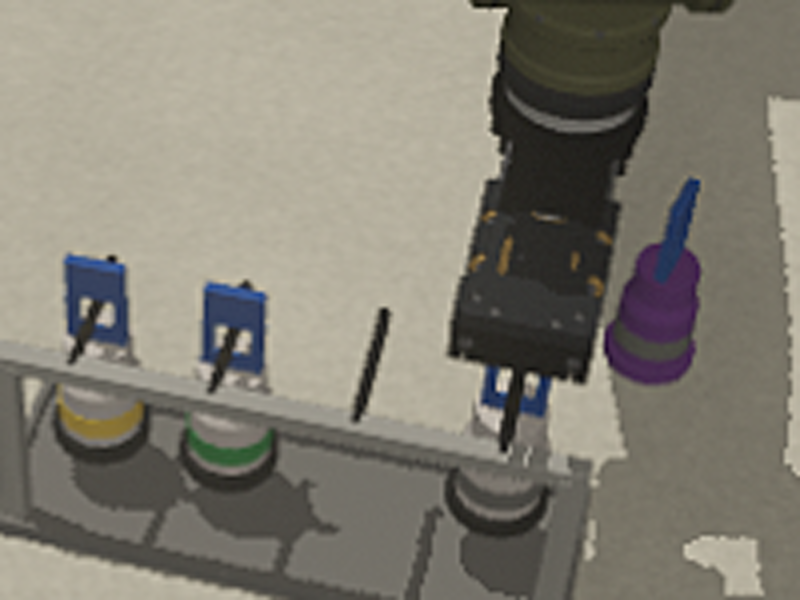

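Request:
{"name": "step_arm", "arguments": {
  "moves": [0,0,-0.3,0,0,0,0,-0.3,0,0,0,0,0,0,0.3,0,0,0,0,0.3,0,0,0,0,0.3,0,0,0,0,0.3,0,0,0.3,0,0.3,0,0,1,0,0.3,0,0,1,0,0.5,0,0,1,0,0.5,-0.12,-1,0,0,0.5,-0.12,-1,0,0,0.5,-0.12,-1,0,0,0.5,-0.12,-1,0,0,0.5,-0.12,-1,0,0,0.5,-0.12,-1,0,0,0.5,-0.12,-1,0,0,0.5,-0.12,-1,0,0,0.5,-0.12,-1,0,0,0.5,-0.12,-1,0,0,0.5]
}}

```text
time: 24.1
ee_pos: [0.6048, 0.038, 0.2417]
tool_rot: [2.182, 2.26, 0.0]
force: [0.4, -0.0, -0.2]
opening: 0.0475
finger_force: 0.0
```

Request:
{"name": "step_arm", "arguments": {
  "moves": [-0.12,-1,0,0,0.5,-0.12,-1,0,0,0.5,-0.12,-1,0,0,0.5,-0.12,-1,0,0,0.5,-0.12,-1,0,0,0.5,-0.12,-1,0,0,0.5,-0.12,-1,0,0,0.5,-0.12,-1,0,0,0.5,-0.12,-1,0,0,0.5,-0.12,-1,0,0,0.5,-0.12,-1,0,0,0.5,-0.12,-1,0,0,0.5,-0.12,-1,0,0,0.5,-0.12,-1,0,0,0.5,-0.12,-1,0,0,0.5,0,0,0,0,0.5]
}}

```text
time: 26.1
ee_pos: [0.5687, -0.2622, 0.2415]
tool_rot: [-2.184, -2.258, -0.0]
force: [0.5, 0.2, 0.4]
opening: 0.0476
finger_force: 0.0
```

```bash
cat >> h.py <<'E'
def handle(n,zl=.105,zh=.13,box=(.3,.75,-.5,-.1)):
    p,d,c=grab(n); W=cloud(d,c); X,Y,Z=W[...,0],W[...,1],W[...,2]
    m=(X>box[0])&(X<box[1])&(Y>box[2])&(Y<box[3])&(Z>zl)&(Z<zh)&(p[...,0]<70)
    k,l,s,ce=cv2.connectedComponentsWithStats(m.astype(np.uint8))
    for i in range(1,k):
        if s[i,4]>20:
            q=W[l==i]; cc,ss,a=cv2.minAreaRect(q[:,:2].astype(np.float32)); print(n,"handle",np.round(ce[i]),s[i,4],np.round(cc,4),np.round(ss,3),round(a,2),np.round(q.max(0),3))
    return p,d,c,W
E
python3 - <<'E'
from h import *
st(); p,d,c,W=handle("wrist"); save("w6",p); handle("scene"); tabs("scene")
X,Y,Z=W[...,0],W[...,1],W[...,2]
q=W[(Z>.075)&(Z<.095)&(X>.45)&(X<.7)&(Y<-.1)]; print(cv2.minAreaRect(q[:,:2].astype(np.float32)))
E
```

```text
t 26.1 tcp [ 0.5687 -0.2622  0.2415] th 0.033 F [0.5 0.2 0.4] open 0.0476 ff 0.0
wrist handle [320. 251.] 1379 [ 0.5655 -0.2704] [0.069 0.012] 86.14 [ 0.573 -0.236  0.122]
scene handle [234. 222.] 163 [ 0.5688 -0.2696] [0.071 0.018] 83.64 [ 0.578 -0.234  0.125]
scene tab [ 18. 199.] 18 mean [ 0.688 -0.887  0.139] mid [ 0.688 -0.887  0.138] zmax 0.156 normal yaw -0.605
scene tab [470. 231.] 48 mean [0.444 0.307 0.137] mid [0.442 0.308 0.132] zmax 0.146 normal yaw 1.338
scene tab [324. 253.] 178 mean [ 0.644 -0.     0.161] mid [ 0.642 -0.001  0.155] zmax 0.185 normal yaw 0.021
scene tab [358. 260.] 200 mean [0.64  0.081 0.161] mid [0.642 0.08  0.154] zmax 0.186 normal yaw 0.035
scene tab [429. 273.] 201 mean [0.632 0.24  0.161] mid [0.62  0.239 0.155] zmax 0.186 normal yaw 0.039
((0.5656846761703491, -0.2672891616821289), (0.21942521631717682, 0.11241428554058075), 86.00592041015625)
```

View pics/w6.png

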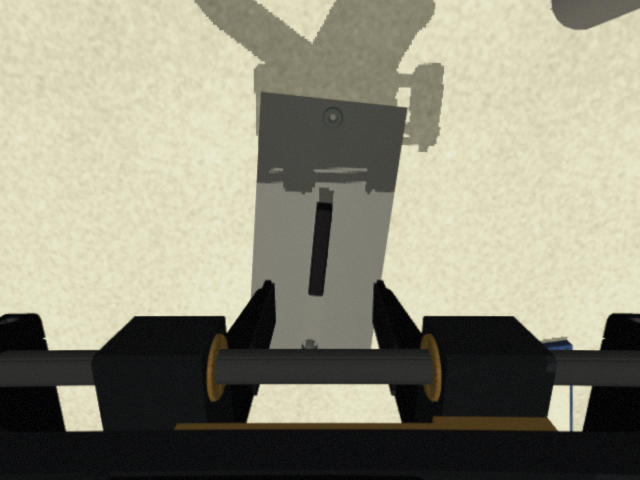

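The wrist view shows the handle along (322,205)-(316,293) and a pin in its hole at (333,117). I'll grip the handle.

Request:
{"name": "step_arm", "arguments": {
  "moves": [-0.14,-0.4,-1,-0.6,0.5,0,0,-1,-0.66,0.5,0,0,-1,0,0.5,0,0,-1,0,0.5,0,0,-1,0,0.5,0,0,-1,0,0.5,0,0,-0.35,0,0.5,0,0,0,0,0,0,0,0,0,0,0,0,0,0,0,0,0,0,0,0,0,0,0,0,0]
}}

```text
time: 27.75
ee_pos: [0.5662, -0.2689, 0.1153]
tool_rot: [2.293, 2.147, -0.0]
force: [-1.1, -0.3, 3.3]
opening: 0.0116
finger_force: 30.0
```

```bash
python3 - <<'E'
from h import *
st()
E
```

```text
t 27.75 tcp [ 0.5662 -0.2689  0.1153] th -0.066 F [-1.1 -0.3  3.3] open 0.0116 ff 30.0
```

Request:
{"name": "step_arm", "arguments": {
  "moves": [0,0,0.4,0,0,0,0,0.6,0,0,0,0,1,0,0,0,0,1,0,0,-1,0.1,0,0,0,-1,0.1,0,0,0,-1,0.1,0,0,0,-1,0.1,0,0,0,-1,0.1,0,0,0,-1,0.1,0,0,0,-1,0.1,0,0,0,-1,0.1,0,0,0,-0.5,0.2,0,0,0,0,0,0,0,0]
}}

```text
time: 29.5
ee_pos: [0.3962, -0.2487, 0.1755]
tool_rot: [2.292, 2.146, 0.001]
force: [0.5, 0.1, -2.7]
opening: 0.0117
finger_force: 30.0
```

```bash
python3 - <<'E'
from h import *
st(); p,d,c,W=grab("scene")+(0,); save("s7",p)
E
```

```text
t 29.5 tcp [ 0.3962 -0.2487  0.1755] th -0.066 F [ 0.5  0.1 -2.7] open 0.0117 ff 30.0
```

View pics/s7.png

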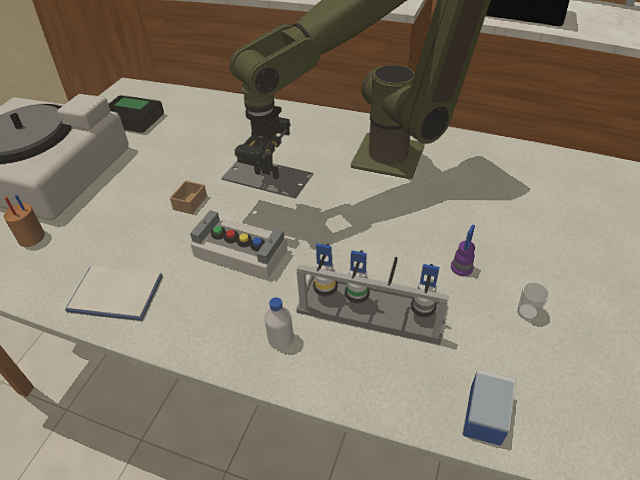

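The cover is off and three bottles hang. Keys along +y are green (218,230), red (231,235), yellow (244,239) and blue (257,243). I'll set the cover down.

Request:
{"name": "step_arm", "arguments": {
  "moves": [0,0,-1,0,0,0,0,-1,0,0,0,0,-1,0,0,0,0,-1,0,0,0,0,-1,0,0,0,0,-1,0,0,0,0,-0.5,0,0,0,0,-0.3,0,0,0,0,-0.2,0,0,0,0,0,0,0]
}}

```text
time: 30.8
ee_pos: [0.3968, -0.2492, 0.0354]
tool_rot: [2.292, 2.146, 0.0]
force: [0.0, 0.5, -2.5]
opening: 0.0116
finger_force: 30.0
```

```bash
python3 - <<'E'
from h import *
st(); 
for n in ("scene","top"):
    p,d,c=grab(n); W=cloud(d,c); P=p.astype(int);R,G,B=P[...,0],P[...,1],P[...,2]; X,Y,Z=W[...,0],W[...,1],W[...,2]
    u=(X>.48)&(X<.66)&(Y>-.41)&(Y<-.13)&(Z>.055)
    for nm,m in dict(blue=B-R>50,yellow=(R-B>60)&(G-B>50),green=(G-R>40),red=(R-G>60)&(R-B>60)).items():
        q=W[u&m&(Z>.066)]; print(n,nm,len(q),np.round((q.min(0)+q.max(0))/2,4) if len(q) else 0, np.round(q.mean(0),4) if len(q) else 0)
    q=W[u&(Z>.0865)&(Z<.1)]
    for s in (q[q[:,1]<-.27],q[q[:,1]>-.27]): print(n,"pin",len(s),s.mean(0).round(4) if len(s) else 0)
    q=W[u&(Z>.074)&(Z<.086)]; print(n,"blocks",cv2.minAreaRect(q[:,:2].astype(np.float32)))
E
```

```text
t 30.8 tcp [ 0.3968 -0.2492  0.0354] th -0.066 F [ 0.   0.5 -2.5] open 0.0116 ff 30.0
scene blue 42 [ 0.5717 -0.2105  0.0723] [ 0.5724 -0.2101  0.0717]
scene yellow 51 [ 0.5706 -0.2497  0.0709] [ 0.5712 -0.2497  0.0716]
scene green 40 [ 0.5625 -0.3317  0.0725] [ 0.5643 -0.3305  0.0721]
scene red 48 [ 0.566  -0.291   0.0716] [ 0.5678 -0.2905  0.0717]
scene pin 9 [ 0.5625 -0.3705  0.0921]
scene pin 15 [ 0.544  -0.1922  0.0933]
scene blocks ((0.5668744444847107, -0.27086740732192993), (0.2310165911912918, 0.10445203632116318), 85.96942138671875)
top blue 29 [ 0.5709 -0.2114  0.0739] [ 0.5707 -0.2111  0.074 ]
top yellow 43 [ 0.5675 -0.252   0.0743] [ 0.5676 -0.2515  0.0734]
top green 33 [ 0.5624 -0.33    0.0734] [ 0.5629 -0.3305  0.0734]
top red 36 [ 0.5653 -0.292   0.0742] [ 0.5657 -0.2915  0.0741]
top pin 25 [ 0.5629 -0.3686  0.09  ]
top pin 20 [ 0.5817 -0.1715  0.0893]
top blocks ((0.5655468702316284, -0.2706684470176697), (0.22480037808418274, 0.10163933783769608), 86.04305267333984)
```

Request:
{"name": "step_arm", "arguments": {
  "moves": [0,0,-0.05,0,0.3,0,0,0,0,0.3,0,0,0,0,0.3,0,0,0,0,0.3,0,0,1,0,0.3,0,0,1,0,0.3,0,0,1,0,0,0,0,1,0,0,0,0,1,0,0,0.97,0.2,0,0,0,0.97,0.2,0,0,0,0.97,0.2,0,0,0,0.97,0.2,0,0,0,0.97,0.2,0,0,0,0.97,0.25,0,0,0,0.97,0.3,0,0,0,0.97,0.3,0,0,0,0.97,0.1,0,0,0,0,0,-1,0,0,0,0,0,0,0]
}}

```text
time: 33.4
ee_pos: [0.5686, -0.2087, 0.1103]
tool_rot: [-2.289, -2.143, 0.004]
force: [-1.0, -0.2, -0.1]
opening: 0.0005
finger_force: 0.0
```

```bash
python3 - <<'E'
from h import *
st(); handle("scene",.02,.06,(.3,.5,-.4,-.1)); tabs("scene")
E
```

```text
t 33.4 tcp [ 0.5686 -0.2087  0.1103] th -0.066 F [-1.  -0.2 -0.1] open 0.0005 ff 0.0
scene handle [276. 209.] 73 [ 0.4016 -0.2344] [0.039 0.015] 81.22 [ 0.412 -0.215  0.046]
scene tab [ 18. 200.] 22 mean [ 0.688 -0.888  0.137] mid [ 0.687 -0.887  0.137] zmax 0.155 normal yaw -0.526
scene tab [470. 231.] 50 mean [0.444 0.307 0.137] mid [0.441 0.308 0.132] zmax 0.145 normal yaw 1.354
scene tab [324. 253.] 189 mean [ 0.643 -0.     0.161] mid [ 0.643 -0.001  0.154] zmax 0.185 normal yaw 0.026
scene tab [358. 260.] 207 mean [0.64  0.081 0.161] mid [0.644 0.08  0.154] zmax 0.185 normal yaw 0.041
scene tab [429. 273.] 206 mean [0.633 0.24  0.162] mid [0.621 0.239 0.155] zmax 0.185 normal yaw 0.017
```

Request:
{"name": "step_arm", "arguments": {
  "moves": [0.1,-0.08,-0.5,0,0,0,0,-0.5,0,0,0,0,-0.25,0,0,0,0,-0.15,0,0,0,0,0,0,0,0,0,0,0,0]
}}

```text
time: 34.25
ee_pos: [0.5729, -0.2114, 0.0861]
tool_rot: [2.293, 2.147, 0.0]
force: [-1.4, 0.1, 3.4]
opening: 0.0004
finger_force: 1.2
```

```bash
python3 - <<'E'
from h import *
st()
E
```

```text
t 34.25 tcp [ 0.5729 -0.2114  0.0861] th -0.066 F [-1.4  0.1  3.4] open 0.0004 ff 1.2
```

Request:
{"name": "step_arm", "arguments": {
  "moves": [0,0,-0.2,0,0,0,0,0,0,0]
}}

```text
time: 34.5
ee_pos: [0.5734, -0.2115, 0.0832]
tool_rot: [2.292, 2.146, 0.001]
force: [-3.5, 0.7, 8.1]
opening: 0.0007
finger_force: 4.2
```

Request:
{"name": "step_arm", "arguments": {
  "moves": [0,0,-0.1,0,0,0,0,0,0,0]
}}

```text
time: 34.75
ee_pos: [0.5734, -0.2116, 0.083]
tool_rot: [2.292, 2.147, 0.0]
force: [-8.3, 3.5, 17.2]
opening: 0.0007
finger_force: 8.4
```

Request:
{"name": "step_arm", "arguments": {
  "moves": [0,0,0.6,0,0,0,0,0.7,0,0,-0.12,-1,0,0,0,-0.12,-0.95,0,0,0,0,0,0,0,0,0,0,-0.5,0,0,0,0,-0.4,0,0,0,0,-0.2,0,0,0,0,-0.15,0,0,0,0,0,0,0,0,0,0,0,0]
}}

```text
time: 36.12
ee_pos: [0.5676, -0.25, 0.0831]
tool_rot: [-2.291, -2.147, 0.002]
force: [-7.6, 2.4, 14.3]
opening: 0.0001
finger_force: 7.0
```

Yellow is fully down. Next is blue again, then green, passing high over red.

Request:
{"name": "step_arm", "arguments": {
  "moves": [0,0,0.6,0,0,0,0,0.65,0,0,0.15,1,0,0,0,0.05,0.98,0,0,0,0,0,0,0,0,0,0,-0.5,0,0,0,0,-0.4,0,0,0,0,-0.2,0,0,0,0,-0.15,0,0,0,0,0,0,0,0,0,0,0,0]
}}

```text
time: 37.5
ee_pos: [0.5717, -0.2107, 0.0831]
tool_rot: [-2.292, -2.146, 0.001]
force: [-8.0, 4.8, 14.5]
opening: 0.0002
finger_force: 7.2
```

Request:
{"name": "step_arm", "arguments": {
  "moves": [0,0,0.6,0,0,0,0,0.65,0,0,-0.1,-1,0,0,0,-0.1,-1,0,0,0,-0.1,-1,0,0,0,-0.1,-1,0,0,0,0,-1,0,0,0,0,-1,0,0,0,0,0,0,0,0,0,0,0,0,0]
}}

```text
time: 38.75
ee_pos: [0.5639, -0.3305, 0.1055]
tool_rot: [-2.293, -2.147, -0.0]
force: [0.3, -0.1, 0.4]
opening: 0.0002
finger_force: 0.0
```

Request:
{"name": "step_arm", "arguments": {
  "moves": [0,0,-0.5,0,0,0,0,-0.4,0,0,0,0,-0.2,0,0,0,0,-0.15,0,0,0,0,0,0,0,0,0,0,0,0]
}}

```text
time: 39.5
ee_pos: [0.5639, -0.33, 0.0831]
tool_rot: [-2.292, -2.146, -0.0]
force: [-5.4, 5.4, 13.3]
opening: 0.0003
finger_force: 6.5
```

Request:
{"name": "step_arm", "arguments": {
  "moves": [0,0,0.6,0,0,0,0,0.8,0,0,-1,0.4,1,0,0,-1,0.4,1,0,0.5,-1,0.4,1,0,0.5,-1,0.4,0,0,0.5,-1,0.4,0,0,0.5,-1,0.4,0,0,0.5,-1,0.4,0,0,0.5,-1,0.4,0,0,0.5,-0.4,0.4,0,0,0.5,0,0.1,0,0,0.5,0,0,0,0,0.5]
}}

```text
time: 41.12
ee_pos: [0.3965, -0.2568, 0.169]
tool_rot: [2.292, 2.147, 0.0]
force: [0.5, -0.0, 0.9]
opening: 0.0475
finger_force: 0.0
```

```bash
python3 - <<'E'
from h import *
st(); p,d,c,W=handle("wrist",.02,.06,(.3,.5,-.4,-.1)); save("w8",p); p,*_=handle("scene",.02,.06,(.3,.5,-.4,-.1)); tabs("scene")
X,Y,Z=W[...,0],W[...,1],W[...,2]
q=W[(Z>.003)&(Z<.012)&(X>.3)&(X<.5)&(Y<-.05)&(Y>-.4)]; print(cv2.minAreaRect(q[:,:2].astype(np.float32)))
E
```

```text
t 41.12 tcp [ 0.3965 -0.2568  0.169 ] th -0.065 F [ 0.5 -0.   0.9] open 0.0475 ff 0.0
wrist handle [323. 230.] 1368 [ 0.3966 -0.2503] [0.07  0.012] 86.14 [ 0.404 -0.215  0.041]
scene handle [270. 207.] 141 [ 0.4007 -0.2494] [0.075 0.018] 83.66 [ 0.414 -0.213  0.047]
scene tab [ 18. 200.] 21 mean [ 0.687 -0.888  0.137] mid [ 0.687 -0.889  0.137] zmax 0.155 normal yaw -0.439
scene tab [470. 231.] 48 mean [0.444 0.307 0.137] mid [0.441 0.308 0.133] zmax 0.144 normal yaw 1.351
scene tab [324. 253.] 184 mean [ 0.644 -0.     0.162] mid [ 0.642 -0.     0.154] zmax 0.185 normal yaw 0.029
scene tab [358. 260.] 182 mean [0.64  0.081 0.16 ] mid [0.643 0.08  0.153] zmax 0.185 normal yaw 0.034
scene tab [430. 273.] 192 mean [0.633 0.24  0.161] mid [0.621 0.24  0.155] zmax 0.185 normal yaw 0.027
((0.4018552601337433, -0.24770189821720123), (0.23409630358219147, 0.12284014374017715), 86.01876068115234)
```

View pics/w8.png

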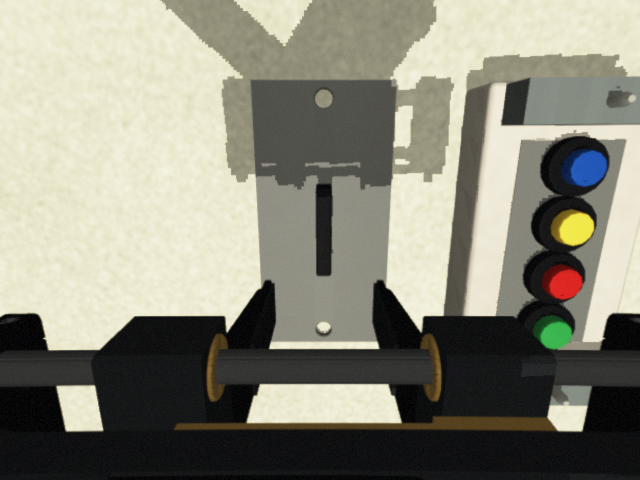

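The cover lies where I left it, with its handle at (323,230), and all keys are up. I'll regrip it at the same offset.

Request:
{"name": "step_arm", "arguments": {
  "moves": [0,0.38,-1,0,0.5,0,0,-1,0,0.5,0,0,-1,0,0.5,0,0,-1,0,0.5,0,0,-1,0,0.5,0,0,-1,0,0.5,0,0,-0.66,0,0.5,0,0,0,0,0,0,0,0,0,0,0,0,0,0,0,0,0,0,0,0,0,0,0,0,0,0,0,0.4,0,0,0,0,1,0,0,0,0,1,0,0,0,0,1,0,0,0,0,1,0,0,0,0,1,0,0,0,0,1,0,0,0,0,0,0,0]
}}

```text
time: 43.78
ee_pos: [0.3965, -0.2496, 0.165]
tool_rot: [2.291, 2.145, 0.001]
force: [0.6, -0.4, -2.9]
opening: 0.0115
finger_force: 30.0
```

Request:
{"name": "step_arm", "arguments": {
  "moves": [0.85,-0.1,0,0,0,0.85,-0.1,0,0,0,0.85,-0.1,0,0,0,0.85,-0.1,0,0,0,0.85,-0.1,0,0,0,0.85,-0.1,0,0,0,0.85,-0.1,0,0,0,0.85,-0.1,0,0,0,0.85,-0.1,0,0,0,0.84,-0.1,0,0,0,0,0,0,0,0,0,0,0,0,0]
}}

```text
time: 45.28
ee_pos: [0.5655, -0.269, 0.1632]
tool_rot: [-2.293, -2.147, 0.001]
force: [0.2, 0.3, -3.3]
opening: 0.0119
finger_force: 30.0
```

```bash
python3 - <<'E'
from h import *
st(); p,d,c,W=handle("wrist",.14,.20,(.45,.65,-.4,-.1))
X,Y,Z=W[...,0],W[...,1],W[...,2]
q=W[(Z>.135)&(Z<.155)&(X>.45)&(X<.7)&(Y<-.05)&(Y>-.4)]; print(cv2.minAreaRect(q[:,:2].astype(np.float32)), q[:,2].min(),q[:,2].max())
E
```

```text
t 45.27 tcp [ 0.5655 -0.269   0.1632] th -0.066 F [ 0.2  0.3 -3.3] open 0.0119 ff 30.0
wrist handle [323. 300.] 5010 [ 0.5662 -0.2583] [0.028 0.046] 17.34 [ 0.581 -0.235  0.2  ]
wrist handle [324. 388.] 249 [ 0.5628 -0.3017] [0.007 0.012] 87.95 [ 0.569 -0.298  0.168]
((0.5664488077163696, -0.24758101999759674), (0.02241954207420349, 0.020699257031083107), 86.05982208251953) 0.1350275620596457 0.15497755975124897
```

Request:
{"name": "step_arm", "arguments": {
  "moves": [0.04,0,-0.5,0,0,0,0,-0.5,0,0,0,0,-0.35,0,0,0,0,-0.3,0,0,0,0,-0.3,0,0,0,0,-0.25,0,0,0,0,-0.1,0,0,0,0,0,0,0,0,0,0,0,0]
}}

```text
time: 46.45
ee_pos: [0.5667, -0.2693, 0.1178]
tool_rot: [2.293, 2.147, 0.0]
force: [-0.3, 0.2, -3.4]
opening: 0.0115
finger_force: 30.0
```

Request:
{"name": "step_arm", "arguments": {
  "moves": [0,0,-0.1,0,0,0,0,-0.05,0,0,0,0,0,0,0]
}}

```text
time: 46.82
ee_pos: [0.5669, -0.2693, 0.1162]
tool_rot: [2.293, 2.147, 0.0]
force: [-4.8, 2.0, 4.8]
opening: 0.0117
finger_force: 30.0
```

Request:
{"name": "step_arm", "arguments": {
  "moves": [0,0,0,0,0.3,0,0,0,0,0.3,0,0,0,0,0.3,0,0,0,0,0.3,0,0,0.5,0,0.4,0,0,1,0,0.5,0,0,1,0,0.5,0,0,1,0,0.5,0,0,1,0,0.5,0,0,1,0,0.5,0,0,0.8,0,0.5,0,0,0,0,0.5]
}}

```text
time: 48.32
ee_pos: [0.5673, -0.2696, 0.2426]
tool_rot: [2.291, 2.145, 0.001]
force: [-0.0, 0.3, 0.4]
opening: 0.0474
finger_force: 0.0
```

```bash
python3 - <<'E'
from h import *
st(); p,d,c,W=handle("wrist"); save("w9",p); tabs("scene")
X,Y,Z=W[...,0],W[...,1],W[...,2]
m=(Z>.075)&(Z<.1)&(X>.45)&(X<.7)&(Y<-.1)&(p[...,0]>60); q=W[m]; print(cv2.minAreaRect(q[:,:2].astype(np.float32)))
k=(q[:,2]>.08)&(q[:,2]<.092); co,*_=np.linalg.lstsq(np.c_[q[k,:2],np.ones(k.sum())],q[k,2],rcond=None); print("tilt",co[:2].round(4),"z at centre",co@[.566,-.27,1])
E
```

```text
t 48.33 tcp [ 0.5673 -0.2696  0.2426] th -0.066 F [-0.   0.3  0.4] open 0.0474 ff 0.0
wrist handle [323. 241.] 1429 [ 0.5666 -0.27  ] [0.069 0.012] 86.07 [ 0.574 -0.235  0.122]
scene tab [ 18. 200.] 20 mean [ 0.688 -0.887  0.137] mid [ 0.687 -0.886  0.136] zmax 0.153 normal yaw -0.558
scene tab [470. 232.] 50 mean [0.444 0.307 0.137] mid [0.439 0.308 0.132] zmax 0.145 normal yaw 1.347
scene tab [324. 253.] 181 mean [ 0.643 -0.     0.161] mid [0.643 0.    0.155] zmax 0.186 normal yaw 0.045
scene tab [358. 260.] 200 mean [0.64  0.081 0.161] mid [0.645 0.08  0.153] zmax 0.185 normal yaw 0.028
scene tab [429. 273.] 203 mean [0.632 0.24  0.162] mid [0.62  0.239 0.154] zmax 0.186 normal yaw 0.012
((0.5666801333427429, -0.26938340067863464), (0.22267554700374603, 0.11229796707630157), 86.14901733398438)
tilt [ 0.0017 -0.001 ] z at centre 0.08524337030205856
```

View pics/w9.png

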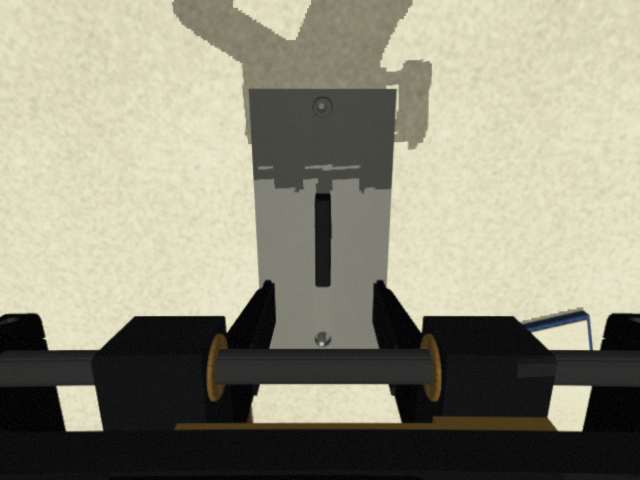

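The cover is flat, with pins showing in both holes at (322,106) and (322,339). All three bottles still hang and the robot is clear.

```bash
python3 -c "
from h import *
print(r.finish_job())"
```

```text
the job is handed in; nothing more can be done
None
```

The job is handed in at about 48 s of robot time: the three bottles present hang on pegs 1, 3 and 4, the keys were pressed blue, yellow, blue, green without touching red, and the cover is seated flat on both pins; no verdict was returned.

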